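# Snap the cover over the medicine vial

## Task

Put away the small amber medicine vial with the blue cap that stands out on the open worktop (not the one in the group of bottles at the back, beside the utensil crock): stand it upright in the round well of the white holder, then set the teal cover over it without dropping it and press the cover straight down until it sits fully home and both orange clips have snapped under the holder's rim. Leave everything else where it is.

Things in the scene. Friction and masses are not known exactly. Their poses are not given: they have to be found in the camera images.
- vial: Amber medicine vial with a blue cap, standing upright on the open front half of the worktop (a similar one in the group at the back is fixed and not meant); body 38 mm in diameter and 59 mm tall, cap 42 mm in diameter from 59 to 77 mm; about 45 g. Origin: centre of its underside, z up along its axis.
- holder: White plastic block fixed to the worktop, 102 (x) x 80 (y) x 32 mm high, with a round well in its middle, 46 mm in diameter and 24 mm deep (floor 8 mm above the worktop). Its top 8 mm stand out as a rim, by 6 mm at the +x and -x ends, where the clips hook under it. Origin: centre of its underside, z up; yaw within 0.5 rad of 0.
- holder_well (a point): Centre of the well's mouth, level with the holder's top, 32 mm above its origin. Pressing the cover home takes about 8 to 20 N straight down over this point; the clips start to spread some 18 mm before home, push back most about 14 mm before home, and snap under the rim in the last 1 to 4 mm. The rim holds it from then on.
- cover: Teal cover, about 160 g, standing on its skirt, 118 (x) x 98 (y) mm, 120 mm tall with handle. Origin: centre of its underside, z up; yaw within 0.5 rad of 0. Fits the holder either way round, x along x. The flared skirt forgives 3 mm, then has 2 to 3 mm play a side. Fully home its origin is 8 mm above the holder's; the vial's cap then lies 5 mm under the roof.
- cover_handle (a point): Middle of the cover's handle, 103 mm above the cover's origin: a bar along the cover's x, 56 mm long, 16 mm wide (y), standing on the flat roof (84 x 64 mm) from 86 to 120 mm above the origin.
- clip_p (a joint): Orange rigid clip arm 38 mm wide on the cover's +x end, on a sprung hinge: 0 rad at rest and when snapped home, positive when spread outward (about 0.12 while it rides over the rim).
- clip_n (a joint): The same clip arm on the cover's -x end.
- white_vial: amber vial with a white cap, 59 x 59 x 106 mm; a bystander at the back, to be left alone. Origin: centre of its underside.
- white_bottle: white plastic bottle with a white screw cap, 54 x 54 x 108 mm; a bystander at the back, to be left alone. Origin: centre of its underside.
- mug: white mug with a handle, 82 x 114 x 91 mm; a bystander at the back, to be left alone. Origin: centre of its underside.
- jar: glass jar with a green lid, 68 x 74 x 84 mm; a bystander at the back, to be left alone. Origin: centre of its underside.
There are look-alikes about, which are no part of the job. What is shaped like the vial but red is not meant. Of the things that look like the holder, the larger one is meant.

How it is judged:
On the way, in this order (a step that is already met when the one before it is completed fails the run):
1. the blue-capped vial stands upright in the holder's well (z of vial in the frame of holder between 0 and 0.012 m and horizontal distance between vial and holder below 0.008 m and angle between vial's own z axis and vertical below 0.15 rad), for 0.2 s.
2. the cover is home on the holder with both clips snapped under the rim (all of step 1 and z of cover in the frame of holder below 0.0115 m and horizontal distance between cover and holder below 0.006 m and angle between the x axis of cover and the x axis of holder, either way round below 0.09 rad and angle between cover's own z axis and vertical below 0.05 rad and value of joint each of clip_p, clip_n below 0.05 rad), for 0.2 s.
At the end, for the whole second after the job is handed in: The vial stands in the well (within 8 mm of its axis, at most 4 mm off its floor, tilt under 0.15 rad); the cover is level, within 6 mm and 0.09 rad of the holder, less than 3.5 mm above fully home, both clips below 0.05 rad; all at rest (all of step 2 and linear speed of each of cover, vial below 0.02 m/s); the robot touches nothing.
It fails at once if the amber vial with a white cap is pushed away (over 30 mm) or tipped over (distance of white_vial from where it was at the start of the episode above 0.03 m or angle between white_vial's own z axis and vertical above 0.5 rad).
It fails at once if the white plastic bottle with a white screw cap is pushed away (over 30 mm) or tipped over (distance of white_bottle from where it was at the start of the episode above 0.03 m or angle between white_bottle's own z axis and vertical above 0.5 rad).
It fails at once if the white mug with a handle is pushed away (over 30 mm) or tipped over (distance of mug from where it was at the start of the episode above 0.03 m or angle between mug's own z axis and vertical above 0.5 rad).
It fails at once if the glass jar with a green lid is pushed away (over 30 mm) or tipped over (distance of jar from where it was at the start of the episode above 0.03 m or angle between jar's own z axis and vertical above 0.5 rad).
It fails at once if the cover is dropped or thrown (moves faster than 0.8 m/s) (linear speed of cover above 0.8 m/s).
It also fails if it takes over 69 s, if anything falls off the work surface, if the arm or the gripper's body presses on something with over 40 N, if the wrist force passes 120 N, or if a joint passes its speed limit or range.

## Robot

A 6-joint arm with a two-finger parallel gripper is mounted at the origin on a cart in front of the work surface, level with it; the furniture and walls round the work are solid. World frame = base frame: x ahead of the robot, y to its left, z up, the work surface at z = 0. Lengths are in m, angles in rad, forces in N, time in s.
With the tool pointing down it reaches from about 0.3 to 0.775 m from the base axis. Payload 14.6 kg.
Tool frame: the origin (TCP) lies at the very end of the fingers, on their centre line; the grasp point (between the pads) lies 19 mm behind it; z points along the fingers, y is the line along which they close (so a half turn about z gives the same grasp; the last joint's range is limited). The gripper opens to 94 mm and grips with 3 to 60 N. Pads are 16 mm wide; open, the fingers measure 119 mm over their backs; the gripper's body (75 mm by 177 mm) begins 78 mm behind the grasp point.
Start: joints at [1.125, 0.3, 1.521, -0, 1.321, -0.067], TCP at [0.203, 0.511, 0.172] pointing down, gripper open.
Joint ranges: [-3.03, 3.03], [-0.79, 2.21], [0.23, 2.52], [-1.04, 4.18], [0, 3.07], [-2.55, 2.55]. Speed limits (rad/s): [2.22, 2.22, 2.57, 3.14, 3.14, 3.14].

## Interface

Orientations are given as [roll, pitch, yaw] about the fixed x, y, z axes, in that order (R = Rz(yaw) Ry(pitch) Rx(roll)).
In Python, from station import ctrl gives the robot as it stands.
- The arm moves only by the tool carry_out, never from a script. Its argument "motion" is text: rows parted by semicolons, each of 7 numbers parted by spaces: the shift along the world's x, y, z in m, then the turn, a rotation vector about the world's x, y, z in degrees, then the closure in counts, from 0 (fully open) to 255 (shut). In form: dx dy dz wx wy wz hand; .... A call has 1 to 20 rows; each row shifts and turns the commanded pose from where the row before left it; what a row does not reach is not made up. A row lasts 1/12 s, in which the tool goes at most 41.7 mm and 7.16 degrees, less where a joint would pass 70% of its speed; a pose out of reach is approached as far as the arm can. A call is refused whole if a number of a shift passes 0.0417 or a number of a turn 7.16, either way. A call with a gripper value outside its range is refused whole. The fingers move at their own pace and stop on an object; "grip_force" is the grip in N (left out, the last holds). Time passes only in rows, so rows that do not move let the fingers close. It gives the time, the measured TCP pose, the force, the opening and the grip force at its end, in the units of the state.
- ctrl.get_obs(): the state, without advancing time (a new reading comes with each control period).
- ctrl.camera(name): name is "scene" or "top" or "wrist"; returns a dict with "pixels" (420x560x3 uint8, red, green, blue), "range_z" (420x560 float32, m along the optical axis (not along the pixel's ray), 0 where there is no reading), "K" (3x3 intrinsics, pixels), "position" and "attitude" of the camera in the world. Camera axes: x right, y up, looking along -z (the intrinsics and any distortion apply to the point x, -y, -z); pixel columns grow to the right and rows downward; lengths in m; the calibration is good to about 2 mm. A picture is of the moment at which its call begins.
- ctrl.hand_in(): hands the job in; it is judged then, once.
The state is a dict: "time_s": time; "qpos": joint angles; "joint_vel": joint speeds; "tau": joint torques, N m; "ee_pos": TCP position; "eef_rot": TCP orientation; "force": force on the tool from outside, world axes, zero at the start; "moment": the same for the moment, N m; "grip_width": finger opening in m; "grip_force": force on a finger pad.
Only numpy, scipy, OpenCV 4.12 (cv2) and the standard library are available. Lean on these libraries where they do the work, as an engineer would, in place of code of your own. Each camera call takes 0.05 s, during which the arm holds its last target. There are 200 camera calls.

## Working session

There is one attempt and no reset: what is moved stays moved. The work goes in short steps, Python scripts to look and compute and a tool call to move; the robot and the scene stay as the last step left them, time stands still between calls to the robot, and variables do not carry over. Pictures are saved under pics/ and viewed, at most 10 in all, crops included, and the job is handed in when it is done.

Besides the shell and the picture viewer there is one more tool, called after "Emit:" as name(argument=value, ...), one argument or row to a line, values as JSON. carry_out: Moves the arm, as the interface text tells. Its arguments: {"type":"object","properties":{"motion":{"type":"string"},"grip_force":{"type":"number"}},"required":["motion"]}

```bash
mkdir -p pics; cat > h.py <<'E'
import numpy as np, cv2
from station import ctrl
from scipy.spatial.transform import Rotation as R
def rot(a):
    a=np.array(a,float)
    return a if a.shape==(3,3) else (R.from_euler('xyz',a).as_matrix() if a.size==3 else R.from_quat(a).as_matrix())
def cloud(c):
    z=c['range_z'];h,w=z.shape;v,u=np.mgrid[:h,:w]
    K=c['K'];x=(u-K[0,2])/K[0,0]*z;y=(v-K[1,2])/K[1,1]*z
    p=np.stack([x,-y,-z],-1)
    P=p@rot(c['attitude']).T+np.array(c['position']);P[z==0]=np.nan
    return P
def save(c,n,crop=None,s=1):
    im=c['pixels'][...,::-1]
    if crop: im=im[crop[1]:crop[3],crop[0]:crop[2]]
    cv2.imwrite('pics/'+n,cv2.resize(im,None,fx=s,fy=s,interpolation=cv2.INTER_CUBIC))
E
python3 - <<'E'
from h import *
import pickle
d={n:ctrl.camera(n) for n in('scene','top')}
pickle.dump(d,open('c.pkl','wb'))
for n in d: c=d[n];save(c,n+'.png');print(n,c.keys(),c['K'],c['position'],c['attitude'])
print(ctrl.get_obs())
E
```

```text
scene dict_keys(['pixels', 'range_z', 'K', 'position', 'attitude']) [[513.98108304   0.         274.99576663]
 [  0.         513.98108304 214.75163591]
 [  0.           0.           1.        ]] [-0.10210325 -0.65436735  0.99842685] [ 0.75160004 -0.01635242 -0.80927587]
top dict_keys(['pixels', 'range_z', 'K', 'position', 'attitude']) [[457.74649029   0.         279.13099134]
 [  0.         457.74649029 202.92522635]
 [  0.           0.           1.        ]] [ 0.46134063 -0.0958353   1.24661751] [ 0.07183037 -0.00358584 -1.54111074]
{'time_s': 0.1, 'qpos': array([ 1.12539822e+00,  3.00408197e-01,  1.52152112e+00, -1.34725246e-06,
        1.32068978e+00, -6.65834184e-02]), 'joint_vel': array([ 0.00066564,  0.00127664, -0.00090906, -0.00060222, -0.00094286,
        0.00025367]), 'tau': array([-2.65467015e-04, -5.32640183e+01, -3.53291774e+01,  7.09039718e-02,
        2.34138023e-02, -5.71845794e-05]), 'ee_pos': array([0.20327938, 0.51076629, 0.17144621]), 'eef_rot': array([-3.14056839e+00, -6.69917962e-05,  2.76277827e+00]), 'force': array([-0.80995099, -0.62147021,  0.89471289]), 'moment': array([-0.0316769 ,  0.04052403, -0.01658296]), 'grip_force': 0.0, 'grip_width': 0.09413806238431738}
```

View pics/scene.png

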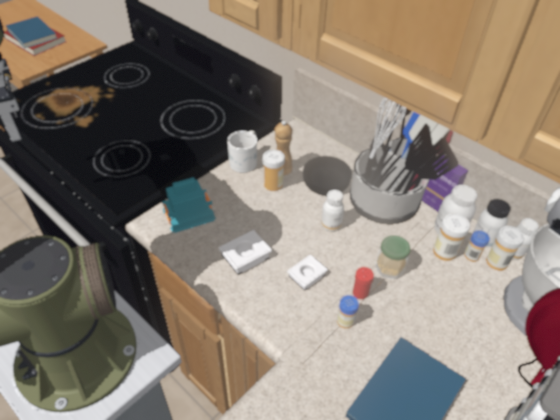

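View pics/top.png

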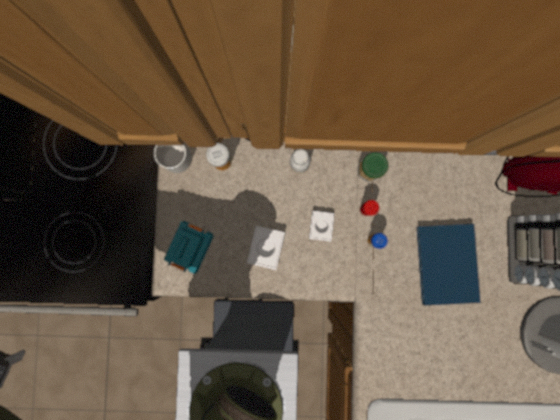

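Scene view, blue-capped vials: (347,311), alone on the open worktop (top view 379,240), and (478,245), in the group at the back. The red one at (363,283) is a look-alike. The first fits the description. For the holders, (246,251) looks larger than (308,271). The cover is at (188,203). Next I'll confirm with a crop and measure.

```bash
python3 - <<'E'
from h import *
import pickle
d=pickle.load(open('c.pkl','rb'))
a=d['scene']['pixels'][150:350,150:510,::-1]; b=d['top']['pixels'][195:285,155:400,::-1]
a=cv2.resize(a,None,fx=2,fy=2); b=cv2.resize(b,(720,264))[:200]
cv2.imwrite('pics/crop.png',np.vstack([a,b]))
for n,seeds in(('scene',dict(vial=(348,304),red=(363,276),hold=(246,251),small=(308,271))),('top',dict(vial=(379,240),hold=(267,248),small=(322,226)))):
    c=d[n];P=cloud(c);hsv=cv2.cvtColor(c['pixels'],cv2.COLOR_RGB2HSV)
    print(n,'table z',np.nanmedian(P[330:345,260:300,2]) if n=='scene' else np.nanmedian(P[270:285,380:400,2]))
    H,S,V=[hsv[...,i].astype(int) for i in range(3)]
    w=(P[...,0]>.2)&(P[...,0]<.8)&(abs(P[...,1])<.6)
    def rep(l,m):
        m=m&w
        k,lab,st,ce=cv2.connectedComponentsWithStats(m.astype('uint8'))
        for i in range(1,k):
            if st[i,4]>40:
                q=P[lab==i]; r=cv2.minAreaRect(q[:,:2].astype('float32'))
                print(l,ce[i].round(),st[i,4],'mean',q.mean(0).round(4),'zmax',q[:,2].max().round(4),'rect',np.round(r[0],4),np.round(r[1],4),round(r[2],1))
    rep('bluecap',(H>108)&(H<125)&(S>150)&(P[...,2]>.05)&(P[...,2]<.09))
    rep('wht',(S<45)&(V>130)&(P[...,2]>.02)&(P[...,2]<.045))
    rep('ht',(P[...,2]>.022)&(P[...,2]<.042))
    T=(H>82)&(H<100)&(S>120)
    rep('teal',T&(P[...,2]>.02)); rep('roof',T&(P[...,2]>.075)&(P[...,2]<.095)); rep('bar',T&(P[...,2]>.11))
E
```

```text
scene table z 0.0005940910100080687
wht [242. 146.] 43 mean [0.6891 0.2121 0.0388] zmax 0.045 rect [0.6877 0.2118] [0.0108 0.0436] 48.6
wht [242. 163.] 178 mean [0.6418 0.1633 0.0324] zmax 0.045 rect [0.6444 0.166 ] [0.0329 0.075 ] 44.3
wht [373. 209.] 296 mean [ 0.7532 -0.212   0.0344] zmax 0.045 rect [ 0.7652 -0.1967] [0.0562 0.1719] 1.6
wht [330. 222.] 137 mean [ 0.6433 -0.1606  0.0327] zmax 0.045 rect [ 0.6471 -0.1583] [0.0289 0.0538] 32.5
wht [244. 249.] 996 mean [ 0.4281 -0.0673  0.0319] zmax 0.039 rect [ 0.4298 -0.066 ] [0.084 0.104] 79.7
wht [445. 251.] 139 mean [ 0.7659 -0.4205  0.0319] zmax 0.0448 rect [ 0.7712 -0.4158] [0.0287 0.0576] 13.5
wht [306. 270.] 542 mean [ 0.4899 -0.2141  0.0244] zmax 0.0298 rect [ 0.4918 -0.2129] [0.0617 0.0774] 84.6
wht [511. 291.] 183 mean [ 0.7728 -0.5904  0.027 ] zmax 0.0316 rect [ 0.767  -0.5879] [0.0655 0.0239] 0.4
wht [345. 318.] 63 mean [ 0.4454 -0.3638  0.0367] zmax 0.0449 rect [ 0.4476 -0.3627] [0.0195 0.0378] 28.4
wht [378. 370.] 194 mean [ 0.4037 -0.4847  0.025 ] zmax 0.0307 rect [ 0.3987 -0.4838] [0.0497 0.2158] 82.1
ht [243. 163.] 
[... 2638 characters left out ...]
an [ 0.4314 -0.0659  0.031 ] zmax 0.0374 rect [ 0.4316 -0.066 ] [0.0798 0.1021] 78.4
ht [444. 263.] 2149 mean [ 0.4038 -0.5388  0.0241] zmax 0.0309 rect [ 0.4004 -0.5429] [0.2094 0.1276] 4.4
ht [194. 230.] 65 mean [0.4702 0.1272 0.0283] zmax 0.0418 rect [0.4705 0.127 ] [0.0392 0.0103] 67.7
ht [200. 252.] 266 mean [0.414  0.1073 0.0282] zmax 0.0418 rect [0.4131 0.1106] [0.0225 0.1118] 67.6
teal [188. 247.] 1258 mean [0.4259 0.1312 0.0725] zmax 0.1244 rect [0.4263 0.1403] [0.0871 0.1092] 67.8
roof [184. 247.] 654 mean [0.4261 0.1389 0.0851] zmax 0.0944 rect [0.4258 0.1416] [0.0631 0.0842] 67.7
bar [180. 248.] 158 mean [0.4254 0.1413 0.1182] zmax 0.1244 rect [0.4259 0.1418] [0.0165 0.0553] 67.2
```

View pics/crop.png

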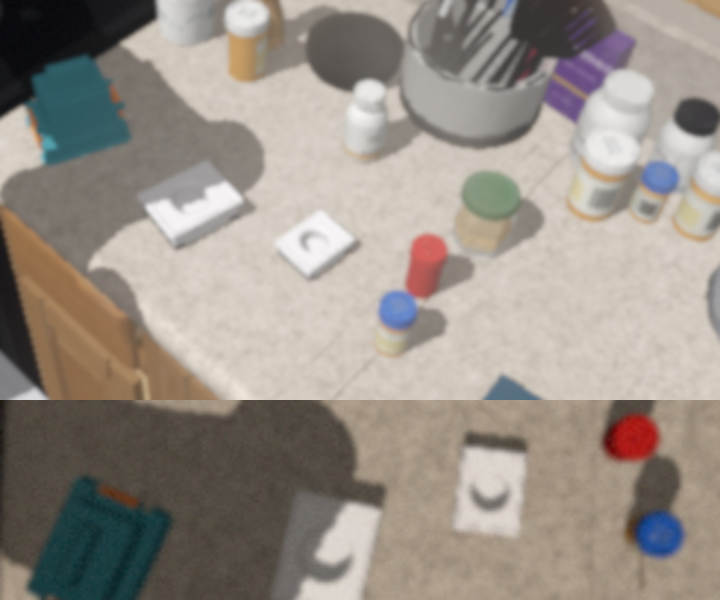

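Two blue caps: scene (347,311), which stands alone beside the red one, and (478,245), which is in the back group. I take the first one, at about (0.458, -0.355).

White blocks: (246,251) measures 102x80x32 mm, so it is the holder. It sits at (0.431, -0.066), yaw about -11.5°. The one at (308,271) measures 75x60 and is a look-alike.

The cover is at (0.426, 0.142), yaw about -22.4°. The tool's closing line is at 68°, which already suits the cover.

Emit:
carry_out(
  motion="0.01 -0.0333 0 0 0 0 0;0.01 -0.0333 0 0 0 0 0;0.01 -0.0333 0 0 0 0 0;0.01 -0.0333 0 0 0 0 0;0.01 -0.0333 0 0 0 0 0;0.01 -0.0333 0 0 0 0 0;0.01 -0.0333 0 0 0 0 0;0.01 -0.0333 0 0 0 0 0;0.01 -0.0333 0 0 0 0 0;0.01 -0.0333 0 0 0 0 0;0.01 -0.0333 0 0 0 0 0;0.01 -0.0333 0 0 0 0 0;0.01 -0.0333 0 0 0 0 0;0.01 -0.0333 0 0 0 0 0;0.01 -0.0333 0 0 0 0 0;0.01 -0.0333 0 0 0 0 0;0.01 -0.0333 0 0 0 0 0;0.01 -0.0333 0 0 0 0 0;0 0 0 0 0 0 0;0 0 0 0 0 0 0",
  grip_force=15,
)

```text
time_s: 1.77
ee_pos: [0.3832, -0.0894, 0.1715]
eef_rot: [-3.142, -0.001, 2.76]
force: [-0.0, 0.0, 0.0]
grip_width: 0.0942
grip_force: 0.0
```

```bash
python3 - <<'E'
from h import *
c=ctrl.camera('wrist');save(c,'w1.png');o=ctrl.get_obs();print(o['time_s'],o['ee_pos'],o['eef_rot'],c['position'],c['attitude'])
P=cloud(c);m=(P[...,2]>.022)&(P[...,2]<.042)&(abs(P[...,1]+.066)<.08)&(abs(P[...,0]-.43)<.09)
q=P[m];print(len(q),cv2.minAreaRect(q[:,:2].astype('float32')))
E
```

```text
1.8167 [ 0.38305582 -0.08839751  0.17159928] [ 3.14150641e+00 -1.01611942e-03  2.76139512e+00] [ 0.30498214 -0.05784417  0.3842974 ] [-2.88726035e-01  8.32010919e-04  1.19018082e+00]
5438 ((0.42861419916152954, -0.06533490121364594), (0.07993222773075104, 0.10227825492620468), 78.6818618774414)
```

Emit:
carry_out(
  motion="0.0094 -0.0333 0 0 0 0 0;0.0094 -0.0333 0 0 0 0 0;0.0094 -0.0333 0 0 0 0 0;0.0094 -0.0333 0 0 0 0 0;0.0094 -0.0333 0 0 0 0 0;0.0094 -0.0333 0 0 0 0 0;0.0094 -0.0333 0 0 0 0 0;0.0094 -0.0333 0 0 0 0 0;0 0 0 0 0 0 0;0 0 0 0 0 0 0",
)

```text
time_s: 2.65
ee_pos: [0.459, -0.3541, 0.1712]
eef_rot: [3.141, -0.001, 2.763]
force: [-0.1, 1.0, 0.7]
grip_width: 0.0939
grip_force: 0.0
```

```bash
cat >> h.py <<'E'
def bluecap(c):
    P=cloud(c);hsv=cv2.cvtColor(c['pixels'],cv2.COLOR_RGB2HSV);H,S=hsv[...,0],hsv[...,1]
    m=(H>108)&(H<128)&(S>120)&(P[...,2]>.06)&(abs(P[...,0]-.46)<.1)
    q=P[m]; return len(q),cv2.minEnclosingCircle(q[q[:,2]>np.median(q[:,2])-.006][:,:2].astype('float32')),np.median(q[:,2])
E
python3 - <<'E'
from h import *
c=ctrl.camera('wrist');save(c,'w2.png');o=ctrl.get_obs();print(o['ee_pos'],o['eef_rot']);print(bluecap(c))
E
```

```text
[ 0.45887755 -0.35337851  0.17157148] [ 3.14104272e+00 -9.41204196e-04  2.76372233e+00]
(1244, ((0.4424108862876892, -0.3415561616420746), 0.05430033802986145), np.float64(0.0762278835997382))
```

View pics/w2.png

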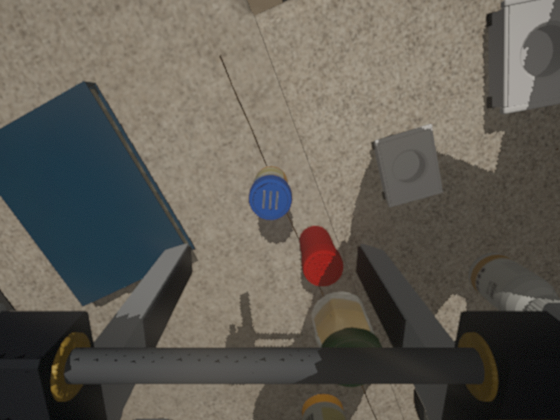

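The wrist view shows the blue cap at (270,195), central between the fingers, with the red look-alike at (320,260) and clear. I'll remeasure the cap without its stray edge pixels.

```bash
python3 - <<'E'
from h import *
c=ctrl.camera('wrist');P=cloud(c);q=P[180:208,255:286].reshape(-1,3)
q=q[(q[:,2]>.068)&(q[:,2]<.09)];print(len(q),q.mean(0),q.min(0),q.max(0))
hsv=cv2.cvtColor(c['pixels'],cv2.COLOR_RGB2HSV);m=((hsv[...,0]>108)&(hsv[...,0]<128)&(hsv[...,1]>120)).astype('uint8')
cs,_=cv2.findContours(m[150:240,220:310].copy(),0,2);k=max(cs,key=cv2.contourArea)
q=P[150:240,220:310][m[150:240,220:310]>0];q=q[q[:,2]>.07];print(cv2.minEnclosingCircle(q[:,:2].astype('float32')),len(q))
K=c['K'];A=rot(c['attitude']);o=np.array(c['position']);(u,v),r=cv2.minEnclosingCircle(k);u+=220;v+=150
d=A@np.array([(u-K[0,2])/K[0,0],-(v-K[1,2])/K[1,1],-1]);print(u,v,r,o+d*(.074-o[2])/d[2])
E
```

```text
857 [ 0.45152083 -0.35435136  0.0761321 ] [ 0.43600087 -0.37202077  0.06824394] [ 0.46840201 -0.33798198  0.07861919]
((0.45564964413642883, -0.35731881856918335), 0.02054298110306263) 1226
269.4025421142578 197.4279670715332 21.727949142456055 [ 0.4552049  -0.35635888  0.074     ]
```

Emit:
carry_out(
  motion="-0.002 -0.002 -0.02 0 0 0 0;0 0 -0.02 0 0 0 0;0 0 -0.02 0 0 0 0;0 0 -0.02 0 0 0 0;0 0 -0.018 0 0 0 0;0 0 -0.014 0 0 0 0;0 0 -0.011 0 0 0 0;0 0 0 0 0 0 0;0 0 0 0 0 0 60;0 0 0 0 0 0 100;0 0 0 0 0 0 130;0 0 0 0 0 0 160;0 0 0 0 0 0 200;0 0 0 0 0 0 200;0 0 0 0 0 0 200",
  grip_force=15,
)

```text
time_s: 4.0
ee_pos: [0.4566, -0.3569, 0.0491]
eef_rot: [-3.142, 0.0, 2.763]
force: [0.4, -0.3, -0.5]
grip_width: 0.0509
grip_force: 0.0
```

Emit:
carry_out(
  motion="0 0 0 0 0 0 200;0 0 0 0 0 0 200;0 0 0 0 0 0 200;0 0 0 0 0 0 200;0 0 0 0 0 0 200;0 0 0 0 0 0 200",
)

```text
time_s: 4.5
ee_pos: [0.4566, -0.3568, 0.0489]
eef_rot: [3.142, -0.0, 2.763]
force: [-0.4, 0.1, -0.1]
grip_width: 0.0203
grip_force: 0.0
```

The fingers are at 20 mm with no force, so they missed. I'll look before anything else.

```bash
python3 - <<'E'
from h import *
c=ctrl.camera('wrist');s=ctrl.camera('scene');t=ctrl.camera('top')
im=np.hstack([cv2.resize(c['pixels'],(400,300)),cv2.resize(s['pixels'][230:380,280:480],(400,300))])
im2=np.hstack([cv2.resize(t['pixels'][180:300,300:460],(400,300)),cv2.resize(c['pixels'][180:390,140:420],(400,300))])
cv2.imwrite('pics/w3.png',np.vstack([im,im2])[...,::-1]);print(ctrl.get_obs()['grip_width'])
E
```

```text
0.01997550192438123
```

View pics/w3.png

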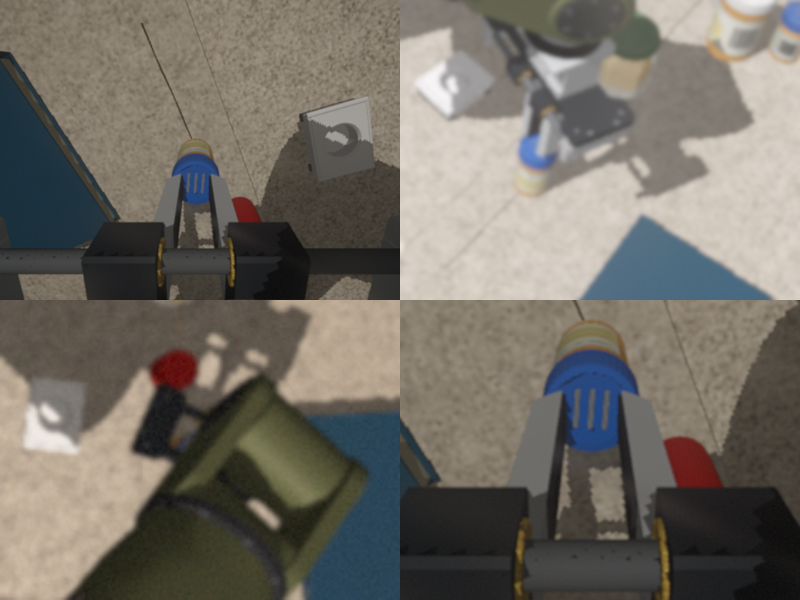

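The fingers closed on the +x side of the vial. It appears to stand upright, just on the near side of the fingers. I'll measure it again.

```bash
cat >> h.py <<'E'
def cap(c,top=.077):
    P=cloud(c);hsv=cv2.cvtColor(c['pixels'],cv2.COLOR_RGB2HSV);H,S=hsv[...,0],hsv[...,1]
    m=((H>108)&(H<128)&(S>120)).astype('uint8');m[:, :150]=0;m[:,400:]=0
    k,l,st,ce=cv2.connectedComponentsWithStats(m);i=1+st[1:,4].argmax()
    q=P[l==i];print('cap',st[i],'z',np.nanpercentile(q[:,2],[5,50,95]))
    q=q[(q[:,2]>top-.008)&(q[:,2]<top+.008)];print('circle',cv2.minEnclosingCircle(q[:,:2].astype('float32')),'min/max',q.min(0),q.max(0))
E
python3 - <<'E'
from h import *
c=ctrl.camera('wrist');cap(c)
s=ctrl.camera('scene');P=cloud(s);hsv=cv2.cvtColor(s['pixels'],cv2.COLOR_RGB2HSV)
m=(hsv[...,0]>108)&(hsv[...,0]<125)&(hsv[...,1]>140)&(abs(P[...,0]-.45)<.05)&(abs(P[...,1]+.356)<.06)
q=P[m];print('scene',len(q),q.min(0),q.max(0),q.mean(0))
# fingers near tips in wrist view
P=cloud(c);g=c['pixels'].astype(int);m=(np.ptp(g,axis=-1)<25)&(P[...,2]>.04)&(P[...,2]<.09)&(abs(P[...,1]+.356)<.08)&(abs(P[...,0]-.46)<.05)
q=P[m];print('fingers',len(q),q.min(0),q.max(0),q.mean(0))
print(ctrl.get_obs()['ee_pos'])
E
```

```text
cap [ 241  215   65   71 2334] z [0.06746425 0.07606473 0.0776151 ]
circle ((0.4557546377182007, -0.3569268584251404), 0.020477883517742157) min/max [ 0.43550945 -0.3722246   0.06908073] [ 0.47597259 -0.33664676  0.08409658]Traceback (most recent call last):
  File "<stdin>", line 5, in <module>
    return umr_minimum(a, axis, None, out, keepdims, initial, where)
ValueError: zero-size array to reduction operation minimum which has no identity
```

```bash
python3 - <<'E'
from h import *
c=ctrl.camera('wrist');P=cloud(c)
for r in (240,246,252,260,270,280,290,300):
    print(r,[(x,*P[r,x].round(3)) for x in (238,246,252,270,296,302,310)])
o=ctrl.get_obs();print(o['ee_pos'],o['grip_width'],o['force'],o['grip_force'])
E
```

```text
240 [(238, np.float64(0.465), np.float64(-0.392), np.float64(0.001)), (246, np.float64(0.441), np.float64(-0.368), np.float64(0.077)), (252, np.float64(0.443), np.float64(-0.365), np.float64(0.076)), (270, np.float64(0.447), np.float64(-0.355), np.float64(0.076)), (296, np.float64(0.452), np.float64(-0.341), np.float64(0.078)), (302, np.float64(0.454), np.float64(-0.338), np.float64(0.075)), (310, np.float64(0.487), np.float64(-0.337), np.float64(0.001))]
246 [(238, np.float64(0.47), np.float64(-0.394), np.float64(-0.0)), (246, np.float64(0.441), np.float64(-0.367), np.float64(0.087)), (252, np.float64(0.442), np.float64(-0.364), np.float64(0.086)), (270, np.float64(0.45), np.float64(-0.357), np.float64(0.076)), (296, np.float64(0.451), np.float64(-0.341), np.float64(0.087)), (302, np.float64(0.452), np.float64(-0.338), np.float64(0.087)), (310, np.float64(0.492), np.float64(-0.339), np.float64(-0.0))]
252 [(238, np.float64(0.44), np.float64(-0.37), np.float64(0.096)), (246, np.float64(0.441), np.float64(-0.366), np.float64(0.096)), (252, np.float64(0.444), np.float64(-0.364), np.flo
[... 1962 characters left out ...]
t64(0.124)), (302, np.float64(0.451), np.float64(-0.342), np.float64(0.134)), (310, np.float64(0.452), np.float64(-0.339), np.float64(0.134))]
300 [(238, np.float64(0.442), np.float64(-0.366), np.float64(0.141)), (246, np.float64(0.444), np.float64(-0.364), np.float64(0.139)), (252, np.float64(0.456), np.float64(-0.367), np.float64(0.119)), (270, np.float64(0.526), np.float64(-0.388), np.float64(0.0)), (296, np.float64(0.46), np.float64(-0.347), np.float64(0.125)), (302, np.float64(0.453), np.float64(-0.343), np.float64(0.139)), (310, np.float64(0.452), np.float64(-0.339), np.float64(0.141))]
[ 0.45657923 -0.35679849  0.04895121] 0.020239905189061394 [ 0.25174826 -0.49614666  0.37215457] 0.0
```

Emit:
carry_out(
  motion="0 0 0 0 0 0 0;0 0 0 0 0 0 0;0 0 0 0 0 0 0;0 0 0 0 0 0 0;0 0 0 0 0 0 0;0 0 0 0 0 0 0;0 0 0 0 0 0 0;0 0 0 0 0 0 0",
)

```text
time_s: 5.47
ee_pos: [0.4566, -0.3568, 0.0489]
eef_rot: [-3.142, -0.0, 2.763]
force: [0.0, -0.9, 0.7]
grip_width: 0.07
grip_force: 0.0
```

```bash
python3 - <<'E'
from h import *
c=ctrl.camera('wrist');P=cloud(c);o=ctrl.get_obs();e=o['ee_pos'];print(e,o['grip_width'],c['position']);cap(c)
g=c['pixels'].astype(int)
y=np.array([.37,.93,0]);x=np.array([.93,-.37,0])
L=(P-e)@y;X=(P-e)@x
for s in(1,-1):
    m=(s*L>.035)&(s*L<.07)&(abs(X)<.02)&(P[...,2]>.012)
    q=P[m];print(s,len(q),'tip z',np.sort(q[:,2])[:5],'inner/outer',L[m].min(),L[m].max(),'X',X[m].min(),X[m].max())
im=cv2.resize(c['pixels'][150:360,140:420],(560,420))
cv2.imwrite('pics/w4.png',im[...,::-1])
E
```

```text
[ 0.45656478 -0.35681334  0.04892053] 0.07422340204230642 [ 0.37806232 -0.32539034  0.26165592]
cap [ 240  215   67   71 3266] z [0.06862622 0.07614113 0.07754394]
circle ((0.45582330226898193, -0.3566863536834717), 0.020545830950140953) min/max [ 0.43537592 -0.37606379  0.06900077] [ 0.47573725 -0.33674517  0.07871666]
1 6007 tip z [0.08170883 0.08195057 0.08208865 0.0825748  0.08271478] inner/outer 0.03500053626270168 0.05821493934188916 X -0.01999911035433677 0.009682382083860078
-1 6172 tip z [0.08208881 0.08237057 0.08244494 0.08274515 0.08278803] inner/outer -0.05813085949326582 -0.03500288558239444 X -0.019998618294436075 0.010679070348788395
```

View pics/w4.png

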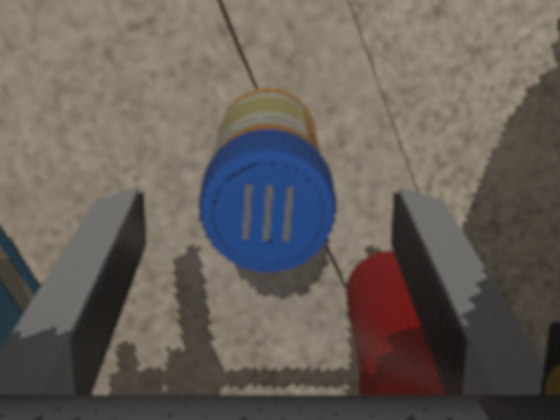

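The depth image shows the real fingertips at z of about 0.081 while the reported TCP is 0.049. So the tips end about 32 mm above where the reported TCP says. The vial is untouched at (0.456, -0.357). I'll go 33 mm lower by the reported value, checking the force.

Emit:
carry_out(
  motion="0 0 -0.008 0 0 0 0;0 0 -0.008 0 0 0 0;0 0 -0.008 0 0 0 0;0 0 -0.008 0 0 0 0;0 0 0 0 0 0 0;0 0 0 0 0 0 0",
)

```text
time_s: 6.02
ee_pos: [0.4563, -0.3566, 0.0162]
eef_rot: [3.141, -0.001, 2.763]
force: [-0.2, -0.0, 0.2]
grip_width: 0.0943
grip_force: 0.0
```

```bash
cat > tips.py <<'E'
from h import *
c=ctrl.camera('wrist');P=cloud(c);o=ctrl.get_obs();e=o['ee_pos'];print(o['time_s'],e,o['grip_width'],o['force'],o['grip_force']);cap(c)
y=np.array([.37,.93,0]);x=np.array([.93,-.37,0]);L=(P-e)@y;X=(P-e)@x
for s in(1,-1):
    m=(s*L>.03)&(s*L<.07)&(abs(X)<.02)&(P[...,2]>.012);q=np.sort(P[...,2][m]);print('tip',q[[3,20,60]])
E
python3 tips.py
```

```text
6.0667 [ 0.45658864 -0.35680885  0.01681582] 0.09412659539393893 [-0.08178051  0.51682709  0.0008272 ] 0.0
cap [ 234  235   79   84 4510] z [0.06711785 0.07612785 0.07755008]
circle ((0.4557773470878601, -0.3566630482673645), 0.020602956414222717) min/max [ 0.43546601 -0.37620516  0.06901969] [ 0.47570772 -0.33654401  0.07910555]
tip [0.04961392 0.0508864  0.05271198]
tip [0.04973265 0.05083495 0.05302397]
```

Tips are now at 0.049 and the cap spans 0.059–0.077. Closing.

Emit:
carry_out(
  motion="0 0 0 0 0 0 100;0 0 0 0 0 0 180;0 0 0 0 0 0 200;0 0 0 0 0 0 200;0 0 0 0 0 0 200;0 0 0 0 0 0 200;0 0 0 0 0 0 200;0 0 0 0 0 0 200;0 0 0 0 0 0 200;0 0 0 0 0 0 200;0 0 0 0 0 0 200;0 0 0 0 0 0 200",
  grip_force=15,
)

```text
time_s: 7.07
ee_pos: [0.4566, -0.3568, 0.0169]
eef_rot: [3.142, -0.0, 2.763]
force: [0.1, 0.2, -0.9]
grip_width: 0.0414
grip_force: 15.0
```

Emit:
carry_out(
  motion="0 0 0.01 0 0 0 200;0 0 0.02 0 0 0 200;0 0 0.03 0 0 0 200;0 0 0.03 0 0 0 200;0 0 0.01 0 0 0 200;-0.002 0.02 0 0 0 0 200;-0.004 0.03 0 0 0 0 200;-0.004 0.03 0 0 0 0 200;-0.004 0.03 0 0 0 0 200;-0.004 0.03 0 0 0 0 200;-0.004 0.03 0 0 0 0 200;-0.004 0.03 0 0 0 0 200;0 0 0 0 0 0 200;0 0 0 0 0 0 200;0 0 0 0 0 0 200",
)

```text
time_s: 8.32
ee_pos: [0.4308, -0.1571, 0.1171]
eef_rot: [-3.141, 0.0, 2.763]
force: [0.8, -1.4, -1.2]
grip_width: 0.0418
grip_force: 15.0
```

```bash
python3 - <<'E'
from h import *
c=ctrl.camera('wrist');o=ctrl.get_obs();print(o['time_s'],o['ee_pos'],o['grip_width'],o['grip_force'],c['position']);cap(c,.177)
P=cloud(c);hsv=cv2.cvtColor(c['pixels'],cv2.COLOR_RGB2HSV)
n=((P[...,2]>.024)&(P[...,2]<.042)&(abs(P[...,1]+.066)<.08)&(abs(P[...,0]-.43)<.09))
k,l,st,ce=cv2.connectedComponentsWithStats(n.astype('uint8'));i=1+st[1:,4].argmax();q=P[l==i]
print(st[i],cv2.minAreaRect(q[:,:2].astype('float32')),np.median(q[:,2]))
# well floor z~.008 inside holder
w=(P[...,2]>.0)&(P[...,2]<.014)&(np.hypot(P[...,0]-.43,P[...,1]+.066)<.026);q=P[w];print('well',len(q),cv2.minEnclosingCircle(q[:,:2].astype('float32')),np.median(q[:,2]))
save(c,'w5.png')
E
```

```text
8.3667 [ 0.43072333 -0.15744723  0.11699131] 0.04160815893767949 14.999853372573853 [ 0.35215376 -0.12569813  0.32979211]
cap [ 237  235   78   82 4000] z [0.16951903 0.17644659 0.17780757]
circle ((0.4302261471748352, -0.15621612966060638), 0.02055944874882698) min/max [ 0.40988315 -0.17598823  0.16902478] [ 0.44994132 -0.13656148  0.17878883]
[ 317   96  103  130 8708] ((0.4289373755455017, -0.06552058458328247), (0.08003532141447067, 0.10220982134342194), 78.62055206298828) 0.03164747599787071
well 1740 ((0.42958003282546997, -0.06485867500305176), 0.023022376000881195) 0.007814298115889545
```

View pics/w5.png

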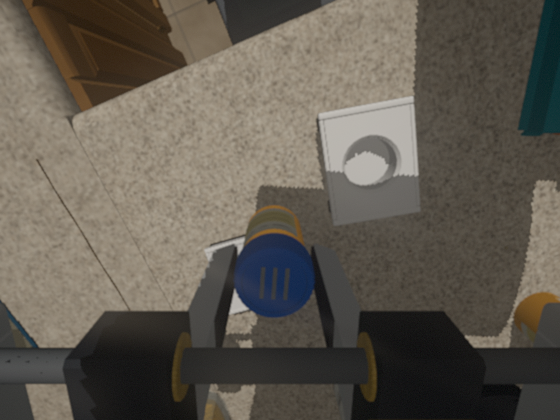

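The vial hangs upright in the grip, its cap at (275,275), with the holder and its empty well at (370,160). All measures agree: holder (0.429, -0.065), vial (0.430, -0.156).

Emit:
carry_out(
  motion="0 0.02 0 0 0 0 200;0 0.025 0 0 0 0 200;0 0.025 0 0 0 0 200;-0.001 0.015 0 0 0 0 200;0 0.006 0 0 0 0 200;0 0 -0.025 0 0 0 200;0 0 -0.025 0 0 0 200;0 0 0 0 0 0 200;0 0 0 0 0 0 200",
)

```text
time_s: 9.12
ee_pos: [0.4292, -0.0665, 0.0667]
eef_rot: [-3.141, -0.002, 2.762]
force: [1.5, -0.1, -0.7]
grip_width: 0.0413
grip_force: 15.0
```

```bash
python3 - <<'E'
from h import *
c=ctrl.camera('wrist');o=ctrl.get_obs();print(o['time_s'],o['ee_pos'],o['grip_width'],o['grip_force'],o['force']);cap(c,.127)
P=cloud(c);n=((P[...,2]>.026)&(P[...,2]<.038)&(abs(P[...,1]+.066)<.08)&(abs(P[...,0]-.43)<.09))
q=P[n];print(cv2.minAreaRect(q[:,:2].astype('float32')))
E
```

```text
9.1667 [ 0.42994611 -0.06657743  0.06765295] 0.04113439884573343 14.99989539384842 [-0.08114386 -0.37364973 -0.70535388]
cap [ 235  242   80   75 3945] z [0.12435906 0.12608114 0.12739789]
circle ((0.42856690287590027, -0.0655728280544281), 0.020828213542699814) min/max [ 0.40922364 -0.08559427  0.11904148] [ 0.44857482 -0.04599617  0.12892507]
((0.4190276265144348, -0.06330615282058716), (0.08011208474636078, 0.08177918195724487), 78.53813171386719)
```

Vial and holder axes agree within 1 mm. Now I lower it 41 mm.

Emit:
carry_out(
  motion="0 0 -0.01 0 0 0 200;0 0 -0.01 0 0 0 200;0 0 -0.01 0 0 0 200;0 0 -0.007 0 0 0 200;0 0 -0.003 0 0 0 200;0 0 -0.001 0 0 0 200;0 0 0 0 0 0 200;0 0 0 0 0 0 200",
)

```text
time_s: 9.83
ee_pos: [0.4298, -0.0658, 0.0262]
eef_rot: [3.142, 0.0, 2.763]
force: [-0.8, -0.6, 0.1]
grip_width: 0.041
grip_force: 15.0
```

Emit:
carry_out(
  motion="0 0 -0.001 0 0 0 180;0 0 0 0 0 0 80;0 0 0 0 0 0 0;0 0 0 0 0 0 0;0 0 0 0 0 0 0;0 0 0 0 0 0 0;0 0 0 0 0 0 0;0 0 0 0 0 0 0;0 0 0.01 0 0 0 0;0 0 0.02 0 0 0 0;0 0 0.03 0 0 0 0;0 0 0.03 0 0 0 0;0 0 0.03 0 0 0 0;0 0 0.02 0 0 0 0;0 0 0.01 0 0 0 0;0 0 0 0 0 0 0;0 0 0 0 0 0 0",
)

```text
time_s: 11.25
ee_pos: [0.4293, -0.0658, 0.1744]
eef_rot: [-3.142, -0.0, 2.763]
force: [-0.4, 0.1, 0.5]
grip_width: 0.0942
grip_force: 0.0
```

```bash
python3 - <<'E'
from h import *
c=ctrl.camera('wrist');o=ctrl.get_obs();print(o['time_s'],o['ee_pos'],o['grip_width']);cap(c,.085)
P=cloud(c);n=((P[...,2]>.026)&(P[...,2]<.038)&(abs(P[...,1]+.066)<.08)&(abs(P[...,0]-.43)<.09))
q=P[n];print(cv2.minAreaRect(q[:,:2].astype('float32')))
t=ctrl.camera('top');P=cloud(t);h=cv2.cvtColor(t['pixels'],cv2.COLOR_RGB2HSV);T=(h[...,0]>82)&(h[...,0]<100)&(h[...,1]>120)&(abs(P[...,0]-.425)<.09)&(abs(P[...,1]-.14)<.09)
for n,a,b in(('roof',.075,.095),('bar',.11,.13)):
    q=P[T&(P[...,2]>a)&(P[...,2]<b)];print(n,len(q),cv2.minAreaRect(q[:,:2].astype('float32')))
E
```

```text
11.3 [ 0.42904488 -0.06569195  0.17378571] 0.09409413845215439
cap [ 253  179   42   43 1195] z [0.08270381 0.08421835 0.08572476]
circle ((0.4286225438117981, -0.06523845344781876), 0.019996818155050278) min/max [ 0.40874806 -0.08475694  0.07803108] [ 0.44849705 -0.04627057  0.08730903]
((0.42880773544311523, -0.06542724370956421), (0.08005227893590927, 0.10214852541685104), 78.64269256591797)
roof 657 ((0.4255637228488922, 0.14120495319366455), (0.06252016127109528, 0.08439753204584122), 67.630859375)
bar 154 ((0.4258260726928711, 0.14180888235569), (0.015798721462488174, 0.05539767071604729), 67.84785461425781)
```

The vial stands in the well: cap top at 0.0845, less than 1 mm off the axis. Next is the cover.

Emit:
carry_out(
  motion="0 0.02 0 0 0 0 0;0 0.03 0 0 0 0 0;0 0.03 0 0 0 0 0;0 0.03 0 0 0 0 0;0 0.03 0 0 0 0 0;0 0.03 0 0 0 0 0;-0.002 0.025 0 0 0 0 0;-0.001 0.012 0 0 0 -0.6 0;0 0 0 0 0 0 0;0 0 0 0 0 0 0;0 0 0 0 0 0 0",
)

```text
time_s: 12.27
ee_pos: [0.4264, 0.1405, 0.1743]
eef_rot: [-3.141, -0.001, 2.752]
force: [0.6, -0.4, -0.8]
grip_width: 0.0943
grip_force: 0.0
```

```bash
cat > cov.py <<'E'
from h import *
import sys
dz=float(sys.argv[1]);x0,y0=float(sys.argv[2]),float(sys.argv[3])
c=ctrl.camera('wrist');o=ctrl.get_obs();print(o['time_s'],o['ee_pos'],o['eef_rot'],o['grip_width'],o['force'])
P=cloud(c);h=cv2.cvtColor(c['pixels'],cv2.COLOR_RGB2HSV);T=(h[...,0]>80)&(h[...,0]<102)&(h[...,1]>100)&(abs(P[...,0]-x0)<.09)&(abs(P[...,1]-y0)<.09)
for n,a,b in(('roof',.078,.093),('bar',.112,.13)):
    m=T&(P[...,2]>a+dz)&(P[...,2]<b+dz);k,l,st,_=cv2.connectedComponentsWithStats(m.astype('uint8'))
    q=P[l==1+st[1:,4].argmax()] if n=='bar' else P[m];print(n,len(q),cv2.minAreaRect(q[:,:2].astype('float32')),np.median(q[:,2]))
E
python3 cov.py 0 .4255 .1415
```

```text
12.3167 [0.42653089 0.14036392 0.17445475] [-3.14095002e+00 -6.75855904e-04  2.75168280e+00] 0.09415068028162188 [-0.31993882  0.46157866 -0.19185259]
roof 4842 ((0.42301562428474426, 0.14327718317508698), (0.06414782255887985, 0.08338057994842529), 68.12709045410156) 0.08565882498931299
bar 1301 ((0.42308926582336426, 0.14313136041164398), (0.015965020284056664, 0.05542033538222313), 68.21998596191406) 0.1192802192097217
```

Emit:
carry_out(
  motion="-0.0025 0.0017 -0.02 0 0 0.4 0;0 0 -0.025 0 0 0 0;0 0 -0.025 0 0 0 0;0 0 -0.02 0 0 0 0;0 0 -0.015 0 0 0 0;0 0 -0.009 0 0 0 0;0 0 -0.004 0 0 0 0;0 0 0 0 0 0 0;0 0 0 0 0 0 100;0 0 0 0 0 0 180;0 0 0 0 0 0 255;0 0 0 0 0 0 255;0 0 0 0 0 0 255;0 0 0 0 0 0 255;0 0 0 0 0 0 255;0 0 0 0 0 0 255;0 0 0 0 0 0 255;0 0 0 0 0 0 255;0 0 0 0 0 0 255;0 0 0 0 0 0 255",
  grip_force=40,
)

```text
time_s: 13.98
ee_pos: [0.4241, 0.1429, 0.0569]
eef_rot: [-3.142, -0.0, 2.759]
force: [-0.7, -0.1, 0.8]
grip_width: 0.0174
grip_force: 0.0
```

Emit:
carry_out(
  motion="0 0 0 0 0 0 255;0 0 0 0 0 0 255;0 0 0 0 0 0 255;0 0 0 0 0 0 255",
  grip_force=40,
)

```text
time_s: 14.32
ee_pos: [0.4241, 0.1429, 0.0569]
eef_rot: [3.142, -0.0, 2.759]
force: [0.8, 0.6, -0.1]
grip_width: 0.0161
grip_force: 40.0
```

Gripped on 16 mm. Lifting straight up, then turning +10.4°.

Emit:
carry_out(
  motion="0 0 0.005 0 0 0 255;0 0 0.01 0 0 0 255;0 0 0.02 0 0 0 255;0 0 0.025 0 0 0 255;0 0 0.025 0 0 0 255;0 0 0.02 0 0 0 255;0 0 0.01 0 0 0 255;0 0 0.005 0 0 0 255;0 0 0 0 0 3.4 255;0 0 0 0 0 3.5 255;0 0 0 0 0 3.5 255;0 0 0 0 0 0 255;0 0 0 0 0 0 255",
)

```text
time_s: 15.4
ee_pos: [0.4238, 0.1428, 0.1763]
eef_rot: [-3.141, -0.001, 2.939]
force: [-0.1, 0.2, -2.5]
grip_width: 0.0156
grip_force: 40.0
```

```bash
python3 cov.py .12 .424 .143
```

```text
15.45 [0.42386035 0.14284204 0.17647416] [-3.14118513e+00 -8.68411410e-04  2.93866626e+00] 0.016017558128195535 [-0.59979966  0.40481609 -2.85393037]
roof 7043 ((0.4224129319190979, 0.14313724637031555), (0.06443461775779724, 0.08266734331846237), 78.30150604248047) 0.20513457461947512
bar 3177 ((0.42300945520401, 0.14321891963481903), (0.016225872561335564, 0.055871814489364624), 78.38532257080078) 0.2388403515876472
```

Emit:
carry_out(
  motion="0 -0.01 0 0 0 0.2 255;0.001 -0.02 0 0 0 0 255;0.001 -0.025 0 0 0 0 255;0.001 -0.03 0 0 0 0 255;0.001 -0.03 0 0 0 0 255;0.001 -0.03 0 0 0 0 255;0.001 -0.025 0 0 0 0 255;0 -0.02 0 0 0 0 255;0.0003 -0.0125 0 0 0 0 255;0 -0.006 0 0 0 0 255;0 0 0 0 0 0 255;0 0 0 0 0 0 255;0 0 0 0 0 0 255",
)

```text
time_s: 16.53
ee_pos: [0.4304, -0.0649, 0.1769]
eef_rot: [3.141, -0.0, 2.945]
force: [-0.6, 0.3, -2.3]
grip_width: 0.0153
grip_force: 40.0
```

```bash
python3 cov.py .12 .429 -.065; python3 - <<'E'
from h import *
s=ctrl.camera('scene');c=ctrl.camera('wrist')
cv2.imwrite('pics/s6.png',np.hstack([cv2.resize(s['pixels'][130:310,160:340],(420,420)),cv2.resize(c['pixels'][:,:],(380,285)) if 0 else c['pixels'][:,90:470]])[...,::-1])
P=cloud(c);n=((P[...,2]>.026)&(P[...,2]<.038)&(abs(P[...,1]+.066)<.08)&(abs(P[...,0]-.43)<.09))
q=P[n];print('holder seen',len(q))
E
```

```text
16.5833 [ 0.43039456 -0.06483547  0.17689719] [ 3.14151755e+00 -1.27234080e-04  2.94500575e+00] 0.015770286616591203 [ 0.37524393 -0.0247925  -1.95546767]
roof 6968 ((0.42935314774513245, -0.06467291712760925), (0.06421993672847748, 0.08353013545274734), 78.59339141845703) 0.20564715344325613
bar 3302 ((0.4293587803840637, -0.0644836574792862), (0.01620473340153694, 0.0552525632083416), 78.65447998046875) 0.23934111658759394
holder seen 318
```

View pics/s6.png

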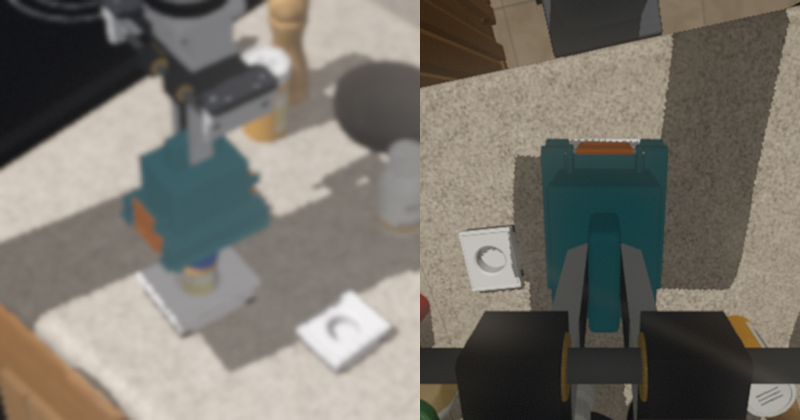

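The cover hangs level above the vial, centred within 1 mm. I'll lower it to just above the holder, watching force.

Emit:
carry_out(
  motion="-0.0004 -0.0006 -0.01 0 0 0 255;0 0 -0.015 0 0 0 255;0 0 -0.015 0 0 0 255;0 0 -0.015 0 0 0 255;0 0 -0.012 0 0 0 255;0 0 -0.008 0 0 0 255;0 0 0 0 0 0 255;0 0 0 0 0 0 255",
)

```text
time_s: 17.35
ee_pos: [0.4299, -0.0661, 0.1018]
eef_rot: [3.142, -0.0, 2.944]
force: [-1.0, 0.2, -2.2]
grip_width: 0.016
grip_force: 40.0
```

```bash
python3 cov.py .045 .429 -.065
```

```text
17.4 [ 0.43022452 -0.06618106  0.10232318] [-3.14158115e+00  5.19629591e-04  2.94438249e+00] 0.015653871130740984 [-0.30940718  0.70025254 -1.89322326]
roof 6840 ((0.4289683997631073, -0.06591524928808212), (0.06416312605142593, 0.08352337032556534), 78.64906311035156) 0.1306413381382016
bar 3310 ((0.4289435148239136, -0.06569897383451462), (0.016261175274848938, 0.05547444894909859), 78.77568054199219) 0.1643021721861536
```

Well aligned (target 0.4289, -0.0653). I'll lower it to the point where the clips begin to spread.

Emit:
carry_out(
  motion="0 0.0003 -0.005 0 0 0 255;0 0 -0.005 0 0 0 255;0 0 -0.004 0 0 0 255;0 0 -0.004 0 0 0 255;0 0 -0.002 0 0 0 255;0 0 0 0 0 0 255",
  grip_force=60,
)

```text
time_s: 17.9
ee_pos: [0.4299, -0.0659, 0.0816]
eef_rot: [-3.142, -0.0, 2.944]
force: [-0.6, -0.5, -1.2]
grip_width: 0.0156
grip_force: 60.0
```

Emit:
carry_out(
  motion="0 0 -0.002 0 0 0 255;0 0 -0.002 0 0 0 255;0 0 -0.002 0 0 0 255;0 0 -0.002 0 0 0 255;0 0 -0.002 0 0 0 255;0 0 0 0 0 0 255",
)

```text
time_s: 18.4
ee_pos: [0.4308, -0.0661, 0.0725]
eef_rot: [-3.142, 0.002, 2.944]
force: [0.7, -0.4, 2.7]
grip_width: 0.0155
grip_force: 60.0
```

Emit:
carry_out(
  motion="0 0 -0.002 0 0 0 255;0 0 -0.002 0 0 0 255;0 0 -0.002 0 0 0 255;0 0 -0.001 0 0 0 255;0 0 -0.001 0 0 0 255;0 0 0 0 0 0 255",
)

```text
time_s: 18.9
ee_pos: [0.4298, -0.0659, 0.0653]
eef_rot: [-3.141, -0.0, 2.944]
force: [-15.2, 2.9, 25.9]
grip_width: 0.0159
grip_force: 60.0
```

```bash
python3 cov.py .008 .429 -.065
```

```text
18.95 [ 0.42984225 -0.06591822  0.06529385] [-3.14139604e+00  2.52441878e-05  2.94442461e+00] 0.015562052887806987 [-14.2890521    3.29975432  24.82641279]
roof 6928 ((0.4280368685722351, -0.06545530259609222), (0.0641392171382904, 0.08340069651603699), 79.03263854980469) 0.0945115344046296
bar 3305 ((0.42838582396507263, -0.06541210412979126), (0.016469664871692657, 0.05505921319127083), 79.0647201538086) 0.12798772106297687
```

Emit:
carry_out(
  motion="-0.001 0 0 0 0 0 255;0 0 -0.0005 0 0 0 255;0 0 -0.0005 0 0 0 255;0 0 0 0 0 0 255;0 0 0 0 0 0 255",
)

```text
time_s: 19.37
ee_pos: [0.4297, -0.0659, 0.0651]
eef_rot: [3.141, 0.002, 2.944]
force: [-13.7, 4.2, 34.3]
grip_width: 0.0154
grip_force: 60.0
```

```bash
python3 cov.py .008 .429 -.065; python3 - <<'E'
from h import *
s=ctrl.camera('scene');c=ctrl.camera('wrist')
cv2.imwrite('pics/s7.png',np.hstack([cv2.resize(s['pixels'][180:290,190:300],(400,400),interpolation=2),cv2.resize(c['pixels'][130:290,180:340],(400,400),interpolation=2)])[...,::-1])
E
```

```text
19.4167 [ 0.42975534 -0.06590531  0.06517409] [3.14147149e+00 2.36572424e-03 2.94445318e+00] 0.015777512706749746 [-14.25822092   4.29794519  32.97787981]
roof 6898 ((0.427819162607193, -0.06549441814422607), (0.0642903745174408, 0.083195760846138), 78.88135528564453) 0.09431778762776376
bar 3293 ((0.42818182706832886, -0.06539774686098099), (0.01625189557671547, 0.055127792060375214), 78.75946807861328) 0.12786897592664134
```

View pics/s7.png

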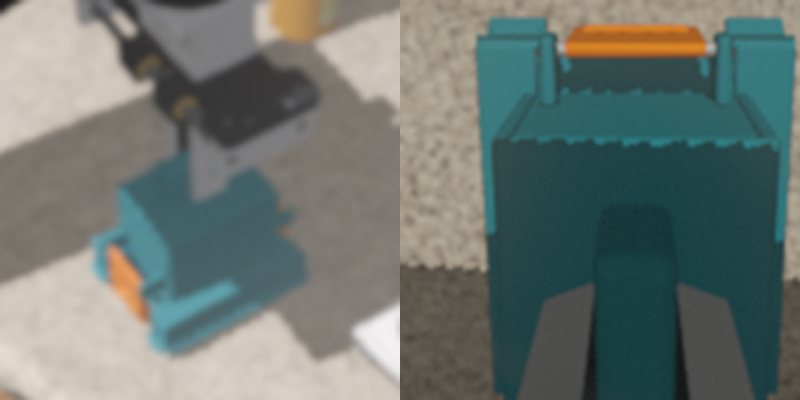

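The cover is down on its stop: it didn't move under 34 N, and the roof is at 0.094. I'll release and see whether it stays home.

Emit:
carry_out(
  motion="0 0 0.001 0 0 0 255;0 0 0 0 0 0 200;0 0 0 0 0 0 100;0 0 0 0 0 0 0;0 0 0 0 0 0 0;0 0 0 0 0 0 0;0 0 0 0 0 0 0;0 0 0 0 0 0 0;0 0 0 0 0 0 0;0 0 0.01 0 0 0 0;0 0 0.02 0 0 0 0;0 0 0.03 0 0 0 0;0 0 0.03 0 0 0 0;0 0 0.02 0 0 0 0;0 0 0 0 0 0 0;0 0 0 0 0 0 0",
  grip_force=40,
)

```text
time_s: 20.85
ee_pos: [0.4293, -0.066, 0.1751]
eef_rot: [-3.141, 0.002, 2.944]
force: [0.8, -0.3, -0.4]
grip_width: 0.094
grip_force: 0.0
```

```bash
python3 cov.py .008 .429 -.065; python3 - <<'E'
from h import *
import pickle
ref=pickle.load(open('c.pkl','rb'))
def orange(c,x0,y0,yaw,tag,n):
    P=cloud(c);h=cv2.cvtColor(c['pixels'],cv2.COLOR_RGB2HSV);p=P-np.array([x0,y0,0]);u=np.array([np.cos(yaw),np.sin(yaw),0]);v=np.array([-u[1],u[0],0]);X=p@u;Y=p@v
    m=(h[...,0]<18)&(h[...,1]>120)&(abs(Y)<.025)&(abs(X)>.04)&(abs(X)<.09)&(P[...,2]<.1)
    for s in(1,-1):
        k=m&(s*X>0)
        if k.sum()>3:print(tag,s,k.sum(),'x',np.percentile(s*X[k],[5,50,95]).round(4),'z',np.percentile(P[...,2][k],[5,95]).round(4))
for n in('scene','top'):
    orange(ref[n],.4248,.1415,np.radians(-22.1),n+' rest',n);orange(ctrl.camera(n),.4292,-.0654,np.radians(-11.4),n+' now',n)
c=ctrl.camera('wrist');orange(c,.4292,-.0654,np.radians(-11.4),'wrist now',0)
P=cloud(c);h=cv2.cvtColor(c['pixels'],cv2.COLOR_RGB2HSV)
q=P[(h[...,0]>80)&(h[...,0]<102)&(h[...,1]>100)&(P[...,2]>.088)&(P[...,2]<.1)&(abs(P[...,0]-.429)<.05)&(abs(P[...,1]+.065)<.05)]
a=np.linalg.lstsq(np.c_[q[:,:2]-[.429,-.065],np.ones(len(q))],q[:,2],rcond=None)[0];print('roof plane',a)
E
```

```text
20.9 [ 0.42880748 -0.06585355  0.17396253] [-3.14158729e+00  1.93632874e-04  2.94430583e+00] 0.09389357150158849 [ 0.27184671  0.80466702 -0.49763937]
roof 4789 ((0.4277847111225128, -0.06577321887016296), (0.06413452327251434, 0.08275788277387619), 78.92354583740234) 0.09380099492727845
bar 1329 ((0.42720499634742737, -0.06585957109928131), (0.015668215230107307, 0.05493294820189476), 79.20110321044922) 0.12748809857488125
scene rest 1 10 x [0.0528 0.0539 0.0549] z [0.0373 0.0487]
scene rest -1 6 x [0.0555 0.0574 0.0598] z [0.023  0.0498]
scene now -1 67 x [0.0551 0.0576 0.059 ] z [0.0242 0.0565]
top rest 1 35 x [0.0522 0.0566 0.059 ] z [0.0145 0.0484]
top rest -1 28 x [0.0527 0.0539 0.0564] z [0.0319 0.0474]
top now 1 35 x [0.053  0.0557 0.0587] z [0.0203 0.0557]
wrist now -1 255 x [0.0557 0.0585 0.0597] z [0.0307 0.0547]
roof plane [-0.00069077 -0.00019801  0.09377885]
```

After release the roof sits at 0.0938, where home is 0.0937, and it is level to under 0.001. It is 1.4 mm off the holder, and both clips are at their resting extents. The gripper is well clear, so I'm handing in.

```bash
python3 -c "
from station import ctrl
print(ctrl.hand_in())"
```

```text
the job is handed in; nothing more can be done
None
```

I've handed the job in: by my last camera check the vial is upright in the well and the cover fully home, level, with both clips at rest; the judge's verdict wasn't shown.

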